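Open the reservoir: flip-top up, screw cap off

ROBOT

A 6-joint arm with a two-finger parallel gripper is mounted at the origin on a cart in front of the work surface, level with it; the furniture and walls round the work are solid. World frame = base frame: x ahead of the robot, y to its left, z up, the work surface at z = 0. Lengths are in m, angles in rad, forces in N, time in s.
With the tool pointing down it reaches from about 0.35 to 0.975 m from the base axis. Payload 4.9 kg.
Tool frame: the origin (TCP) lies at the centre of the arm's flange, where the gripper is bolted on; the fingertips stand 173 mm ahead of it and the grasp point (between the pads) lies 155 mm ahead of it; z points along the fingers, y is the line along which they close (so a half turn about z gives the same grasp; the last joint's range is limited). The gripper opens to 85 mm and grips with 20 to 120 N. Pads are 22 mm wide; open, the fingers measure 114 mm over their backs; the gripper's body (76 mm by 85 mm) begins 54 mm behind the grasp point. The pads swing forward as they close: fully open they stand 13 mm farther back than shut.
Start: joints at [-1.311, 0.053, 1.613, -0, 1.476, -0.119], TCP at [0.231, -0.581, 0.405] pointing down, gripper open.
Joint ranges: [-3.01, 3.01], [-1.01, 2.22], [0.06, 2.58], [-1.02, 4.17], [0.09, 2.62], [-3.14, 3.14]. Speed limits (rad/s): [2.57, 2.57, 3.14, 3.14, 3.14, 3.14].

INTERFACE

Orientations are given as [roll, pitch, yaw] about the fixed x, y, z axes, in that order (R = Rz(yaw) Ry(pitch) Rx(roll)).
In Python, from workcell import status, optics, ticket gives the robot as it stands.
- The arm moves only by the shell command python3 -m creep 'ROWS' [OPENING]. ROWS is JSON, a list of rows, each a list of 6 numbers: the shift along the tool's x, y, z in mm, then the turn, a rotation vector about the tool's x, y, z in degrees. A call has 1 to 12 rows; each row shifts and turns the commanded pose from where the row before left it, along the tool's axes as they then stand; what a row does not reach is not made up. A row lasts 1/8 s, in which the tool goes at most 62.5 mm and 10.7 degrees, less where a joint would pass 70% of its speed; a pose out of reach is approached as far as the arm can. A call is refused whole if a number of a shift passes 62.5 or a number of a turn 10.7, either way. A call with a gripper value outside its range is refused whole. OPENING is the finger opening in mm, from 0 to 85.4, set as the call begins (- or left out, the last holds). The fingers move at their own pace and stop on an object; the grip force is fixed at half the most. Time passes only in rows, so rows that do not move let the fingers close. It gives the time, the measured TCP pose, the force, the opening and the grip force at its end, in the units of the state.
- status.observe(): the state, without advancing time (a new reading comes with each control period).
- optics.read_camera(name): name is "scene" or "top" or "wrist"; returns a dict with "image" (480x640x3 uint8, red, green, blue), "K" (3x3 intrinsics, pixels), "origin" and "orientation" of the camera in the world; the wrist camera has in their place "mount" (4x4, takes a point from camera to tool coordinates, whose origin is the TCP and whose axes are the flange's). Camera axes: x right, y up, looking along -z (the intrinsics and any distortion apply to the point x, -y, -z); pixel columns grow to the right and rows downward; lengths in m; the calibration is good to about 2 mm. A picture is of the moment at which its call begins: read the wrist's pose just before it. There is no depth.
- ticket.close_job(): hands the job in; it is judged then, once.
The state is a dict: "t": time; "joint_positions": joint angles; "qd": joint speeds; "joint_torque": joint torques, N m; "eef_pos": TCP position; "tool_rot": TCP orientation; "wrist_force": force on the tool from outside, world axes, zero at the start; "moment": the same for the moment, N m; "width": finger opening in m; "grip_force": force on a finger pad.
Only numpy, scipy, OpenCV 4.12 (cv2) and the standard library are available. Lean on these libraries where they do the work, as an engineer would, in place of code of your own. Each camera call takes 0.05 s, during which the arm holds its last target. There are 200 camera calls.

TASK

Open the white reservoir for refilling: swing its hinged flip-top fully back by the lip, unscrew the winged cap beneath it anticlockwise, and lift it out as soon as it comes freely, by light touch, never pulling or turning it hard against its thread or stop. Set the cap down upright in the shallow steel tray without dropping it, leave the flip-top open, and do not disturb the other things on the bench.

Things in the scene. Friction and masses are not known exactly. Their poses are not given: they have to be found in the camera images.
- reservoir: low white plastic tank, 165 (x) x 125 (y) x 64 high, fixed to the bench. Origin: centre of its underside; z up; its x axis points from the lip's side towards the hinge's side. In the middle of its top is the grey filler neck: a collar 78 outside, 66 bore, its rim 77 above the bench. Two grey hinge cheeks rise to 82 at x +50, y +-32.
- neck (a point): middle of the neck's rim, 77 above the bench. Inside is a hidden coarse two-start thread that holds the cap's lugs, and under the cap a sprung seal that pushes it up with 6 to 9 N until it has risen 4.5 mm (this push fades from the tool as it lifts), so it turns stiffly (about 0.2 N m). While the thread holds, the cap rises at most 4 mm. Forces over 30 N on the neck harm it.
- flip_top_hinge (a point): middle of the flip-top's hinge line: reservoir x +50, y 0, z 80. The line runs along the reservoir's y axis.
- flip_top (a joint): opening angle in rad: 0 shut, end stop 2.1. The stiff hinge (0.12 N m) stays where it is left. The flip-top is a grey box-shaped hood, 88 long (from the hinge towards reservoir -x), 74 wide; shut, it covers the cap, its top 104 and lower edge 80 above the bench. From about 1.8 on a gripper has room above the cap.
- lift_lip (a point): middle of the lift lip, a flat tongue on the hood's front: 102 from the hinge line and 10 above it, so at reservoir x -52, z 90 when shut. It sticks out 17 from the hood, is 24 wide (reservoir y) and 6 thick, with 23 of air beneath it. It can be pinched from above across its width and then turns between the pads as it follows its arc.
- screw_cap: white screw cap, 50 to 85 g, loose but held in the neck by its thread, 2 mm of sideways play. Origin: centre of its underside, on its axis, 60 to 63 above the bench when screwed in; z up. A plug 48 across with two hidden lugs (at cap +x and -x, out to 31 mm), above it a flange 62 across, 12 to 17 above the origin, about level with the neck's rim; on that the wing.
- wing_top (a point): middle of the top of the cap's wing grip, 35 above the cap's origin. The wing is 12 thick (cap x), 40 long (cap y), 18 high. The cap unscrews anticlockwise seen from above and comes free after 0.4 to 1.3 rad (not known beforehand), stays free for only 0.25 rad more, then meets a solid stop. If it rises 8 mm without resistance it is free; it clears the neck after 20 mm.
- tray: shallow square tray of steel sheet, fixed, 120 x 120 outside, 12 high, wall 4, inner floor 112 x 112 at 4 to 5 above the bench, empty. Origin: centre of its underside, axes along its sides.
- bottle_2: bystander: small glass bottle with screw cap, 48 across, 87 high, standing; origin under its centre
- timer: bystander: white bench timer, 66 x 70 x 26; origin under its centre
- forceps: bystander: steel forceps lying flat, 128 x 13 x 8; origin under the centre
- beaker: bystander: small clear beaker, 52 across, 62 high; origin under its centre
- marker_1: bystander: marker pen lying flat, 134 x 12 x 12; origin under its centre

How it is judged:
On the way, in this order (a step that is already met when the one before it is completed fails the run):
1. the flip-top is swung back (beyond 1.7 rad) (value of joint flip_top above 1.7 rad), for 0.2 s.
2. the cap is unscrewed and lifted out of the neck (z of screw_cap in the frame of reservoir above 0.085 m), for 0.1 s.
At the end, for the whole second after the job is handed in: The flip-top is open beyond 1.6 rad, and the cap stands upright (within 0.1 rad), at rest and released, flat on the tray's floor, its axis within 35 mm of the tray's middle along each side (value of joint flip_top above 1.6 rad and x of screw_cap in the frame of tray between -0.035 and 0.035 m and y of screw_cap in the frame of tray between -0.035 and 0.035 m and height (world z) of screw_cap below 0.009 m and angle between screw_cap's own z axis and vertical below 0.1 rad and linear speed of screw_cap below 0.02 m/s and contact force between the fingers and screw_cap below 0.1 N); the robot touches nothing.
It fails at once if the cap is forced against the reservoir's neck: contact forces of cap with thread and seal together above 55 N (13 at rest) (contact force between screw_cap and reservoir above 55 N).
It fails at once if the cap is dropped (contact force between the fingers and screw_cap below 0.05 N and linear speed of screw_cap above 0.5 m/s).
It fails at once if a bystander is moved by more than 30 mm (distance of any of bottle_2, timer, forceps, beaker, marker_1 from where it was at the start of the episode above 0.03 m).
It also fails if it takes over 72 s, if anything falls off the work surface, if the arm or the gripper's body presses on something with over 40 N, if the wrist force passes 120 N, or if a joint passes its speed limit or range.

## Working session

There is one attempt and no reset: what is moved stays moved. The work goes in short steps, Python scripts to look and compute and a shell command to move; the robot and the scene stay as the last step left them, time stands still between calls to the robot, and variables do not carry over. Pictures are saved under pics/ and viewed, at most 10 in all, crops included, and the job is handed in when it is done.

```bash
mkdir -p pics; cat > h.py <<'E'
import numpy as np, cv2
from workcell import status, optics, ticket
from scipy.spatial.transform import Rotation as R
def rot(o):
    o=np.array(o,float)
    if o.shape==(3,3): return o
    return R.from_euler('xyz',o).as_matrix() if o.size==3 else R.from_quat(o).as_matrix()
def cam(name):
    s=status.observe(); c=optics.read_camera(name)
    if 'mount' in c:
        T=np.eye(4);T[:3,:3]=rot(s['tool_rot']);T[:3,3]=s['eef_pos'];T=T@np.array(c['mount'])
    else:
        T=np.eye(4);T[:3,:3]=rot(c['orientation']);T[:3,3]=c['origin']
    return c,T
def pix2w(c,T,u,v,z):
    K=np.array(c['K']);d=c.get('distortion',c.get('dist'))
    p=cv2.undistortPoints(np.array([[[u,v]]],float),K,None if d is None else np.array(d,float))[0,0]
    r=T[:3,:3]@np.array([p[0],-p[1],-1]);o=T[:3,3]
    return o+r*(z-o[2])/r[2]
def w2pix(c,T,P):
    q=(np.atleast_2d(P)-T[:3,3])@T[:3,:3]; q=q*[1,-1,-1]
    d=c.get('distortion',c.get('dist'))
    return cv2.projectPoints(q,np.zeros(3),np.zeros(3),np.array(c['K']),None if d is None else np.array(d,float))[0][:,0]
def save(c,f): cv2.imwrite(f,c['image'][:,:,::-1])
E
python3 - <<'E'
from h import *
for n in('top','scene'):
    c,T=cam(n);save(c,f'pics/{n}0.png');print({k:v for k,v in c.items() if k!='image'})
c,T=cam('wrist');print({k:v for k,v in c.items() if k!='image'})
print(status.observe())
E
```

```text
{'K': array([[465.12668188,   0.        , 320.58900479],
       [  0.        , 465.12668188, 242.21682949],
       [  0.        ,   0.        ,   1.        ]]), 'origin': array([ 0.36773388, -0.13750356,  1.04357088]), 'orientation': array([ 0.14373112,  0.02230136, -1.55668266])}
{'K': array([[520.87910346,   0.        , 323.96844238],
       [  0.        , 520.87910346, 236.86341765],
       [  0.        ,   0.        ,   1.        ]]), 'origin': array([ 0.15790242, -0.83286541,  0.94772842]), 'orientation': array([ 0.72311874, -0.01893545, -0.42426165])}
{'K': array([[412.52765346,   0.        , 318.30065931],
       [  0.        , 412.52765346, 242.70029413],
       [  0.        ,   0.        ,   1.        ]]), 'mount': array([[ 8.81276622e-04,  9.65423376e-01,  2.60685497e-01,
         6.50882352e-02],
       [ 9.99999335e-01, -6.56964940e-04, -9.47604405e-04,
         9.07594753e-04],
       [-7.43578211e-04,  2.60686159e-01, -9.65423313e-01,
         3.13414953e-02],
       [ 0.00000000e+00,  0.00000000e+00,  0.00000000e+00,
         1.00000000e+00]])}
{'t': 0.15, 'joint_positions': array([-1.31100372e+00,  5.32399396e-02,  1.61399706e+00, -2.20948731e-05,
        1.47601874e+00, -1.19007259e-01]), 'qd': array([-4.48104090e-04, -2.00614318e-03, -2.88050315e-03, -3.58385930e-05,
       -1.72535267e-03,  1.82204690e-03]), 'joint_torque': array([ 1.83443831e-05, -3.94243634e+01, -3.70721841e+01, -1.14030288e-04,
        4.66289421e-03, -1.57448437e-05]), 'eef_pos': array([ 0.23106732, -0.58048785,  0.40371264]), 'tool_rot': array([-3.13993872e+00, -1.75615471e-04,  3.78801825e-01]), 'wrist_force': array([0.03920291, 0.73560183, 0.12648349]), 'moment': array([-0.00698739, -0.00332548, -0.02906179]), 'grip_force': 0.0, 'width': 0.0851780653416848}
```

View pics/top0.png

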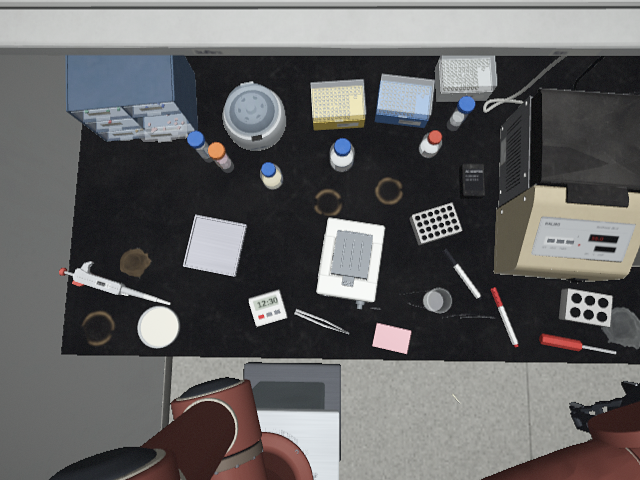

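View pics/scene0.png

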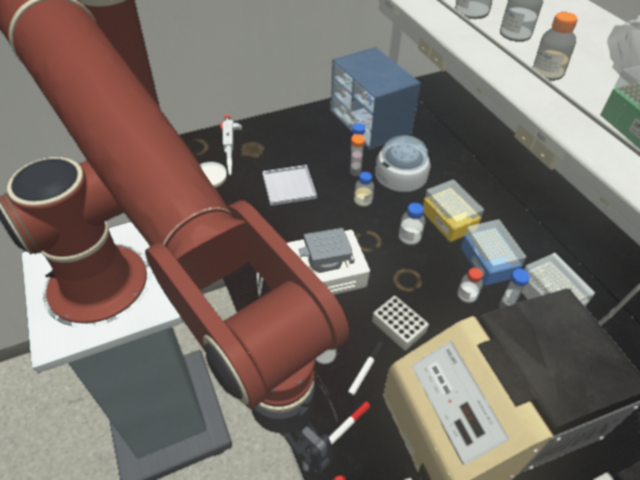

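The top view shows the reservoir near (351,262) and the steel tray near (215,246). Timer, forceps and beaker lie in front of them. I'll enlarge the reservoir and tray.

```bash
python3 - <<'E'
from h import *
c,T=cam('top')
a=cv2.resize(c['image'][205:320,305:400],None,fx=5,fy=5,interpolation=cv2.INTER_CUBIC)
b=cv2.resize(c['image'][205:285,175:255],None,fx=4,fy=4,interpolation=cv2.INTER_CUBIC)
im=np.zeros((600,800,3),np.uint8);im[:575,:475]=a;im[:320,478:798]=b
cv2.imwrite('pics/crop1.png',im[:,:,::-1])
E
```

```text
(no output)
```

View pics/crop1.png

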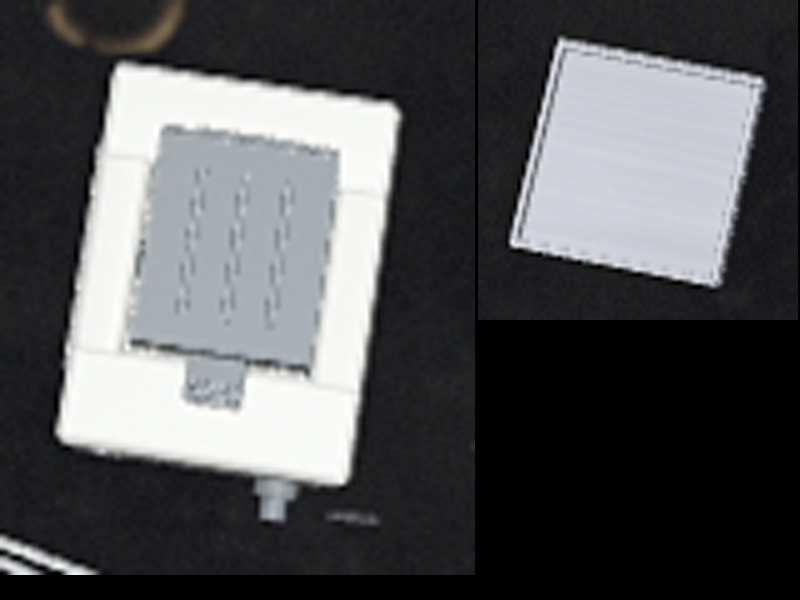

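The crop shows the reservoir's white top with corners at crop (118,63), (400,104), (350,485) and (60,443). The hood's lip is at (214,385), pointing towards the robot. The tray's corners are at (558,38), (764,78), (719,287) and (511,244).

```bash
python3 - <<'E'
from h import *
c,T=cam('top')
f=lambda p,z,x0,y0,s:pix2w(c,T,x0+(p[0]+.5)/s-.5,y0+(p[1]+.5)/s-.5,z)
r=np.array([f(p,.064,305,205,5) for p in[(118,63),(400,104),(350,485),(60,443)]])
t=np.array([f((p[0]-478,p[1]),.012,175,205,4) for p in[(558,38),(764,78),(719,287),(511,244)]])
for n,q in(('res',r),('tray',t)):
    d=(q[0]-q[3])+(q[1]-q[2]); yaw=np.arctan2(d[1],d[0])
    print(n,q.mean(0),'yaw',yaw,[np.linalg.norm(q[i]-q[i-1]).round(4) for i in range(4)])
    if n=='res':
        m=q.mean(0);u=np.array([np.cos(yaw),np.sin(yaw)])
        print('lip pred',m[:2]-.052*u,'hinge',m[:2]+.05*u)
print('lip',f((214,385),.093,305,205,5),'tip',f((214,408),.093,305,205,5))
for n,p,z in[('timer',(268,308),.02),('forceps',(322,321),.005),('beaker',(437,300),.06),('bottle?',(271,170),.087),('b2?',(342,148),.087)]:print(n,pix2w(c,T,*p,z))
E
```

```text
res [ 0.47427689 -0.17844245  0.064     ] yaw -0.13521471841229654 [np.float64(0.164), np.float64(0.1216), np.float64(0.163), np.float64(0.1222)]
lip pred [ 0.42275152 -0.17143269] hinge [ 0.52382051 -0.1851826 ]
tray [0.50815483 0.12618717 0.012     ] yaw -0.17183511240232713 [np.float64(0.1195), np.float64(0.1205), np.float64(0.1203), np.float64(0.1201)]
lip [ 0.42453956 -0.17015342  0.093     ] tip [ 0.41519551 -0.17020823  0.093     ]
timer [3.69106870e-01 2.93435265e-04 2.00000000e-02]
forceps [ 0.34245964 -0.11780149  0.005     ]
beaker [ 0.39055438 -0.3583772   0.06      ]
bottle? [ 0.6602679  -0.00629803  0.087     ]
b2? [ 0.71000646 -0.15714842  0.087     ]
```

```bash
python3 -m creep '[[41,-39,0,0,0,0],[41,-39,0,0,0,0],[41,-39,0,0,0,0],[41,-39,0,0,0,0],[41,-39,0,0,0,0],[41,-39,0,0,0,0],[41,-39,0,0,0,0],[41,-39,0,0,0,0],[0,0,0,0,0,9.8],[0,0,0,0,0,9.8],[0,0,0,0,0,9.8],[0,0,0,0,0,0]]' 60; python3 - <<'E'
from h import *
c,T=cam('wrist');save(c,'pics/w1.png');s=status.observe();print(s['eef_pos'],s['tool_rot'],s['t'],s['width'])
u=np.array([.9909,-.1348]);h=np.array([.5238,-.1852])
for r,z in[(.0935,.093),(.102,.093),(.1105,.093)]: print(w2pix(c,T,[*(h-r*u),z]))
E
```

```text
t: 1.75
eef_pos: [0.4205, -0.1694, 0.4047]
tool_rot: [-3.142, 0.0, -0.132]
wrist_force: [-0.1, -0.6, 0.8]
width: 0.0601
grip_force: 0.0
[ 0.420438   -0.16945294  0.40465513] [-3.14157406e+00  6.73085396e-05 -1.31392840e-01] 1.8 0.05992823969418633
[[318.84707578 213.37932001]]
[[318.79492807 225.39910012]]
[[318.74357786 237.2350605 ]]
```

View pics/w1.png

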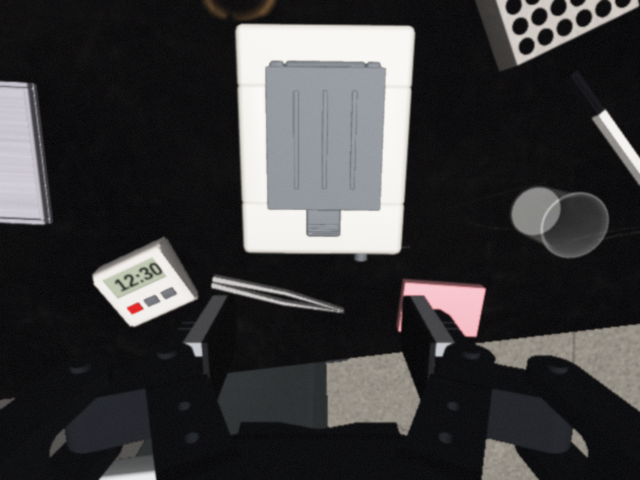

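The lip is at (323, 210–236), 4 px (3 mm) to the right of the prediction. I'll correct for that and descend in front of the hood.

```bash
python3 -m creep '[[-2.5,4.4,37,0,0,0],[0,0,37,0,0,0],[0,0,37,0,0,0],[0,0,25,0,0,0],[0,0,14,0,0,0],[0,0,0,0,0,0]]' 60
```

```text
t: 2.55
eef_pos: [0.4172, -0.1734, 0.254]
tool_rot: [-3.141, 0.002, -0.133]
wrist_force: [0.3, -0.3, 0.4]
width: 0.0599
grip_force: 0.0
```

```bash
python3 -m creep '[[0,0,0,0,0,0],[0,0,0,0,0,0],[0,0,0,0,0,0],[0,0,0,0,0,0],[0,0,0,0,0,0]]' 16
python3 - <<'E'
from h import *
s=status.observe()
p=np.array([-.108,.01]);prev=p
for k in range(1,25):
    a=np.radians(5*k);q=np.array([p[0]*np.cos(a)+p[1]*np.sin(a),-p[0]*np.sin(a)+p[1]*np.cos(a)])
    print(5*k,((q-prev)*1000).round(1),(q*1000).round(0));prev=q
E
```

```text
t: 3.18
eef_pos: [0.4179, -0.1729, 0.2556]
tool_rot: [-3.139, -0.002, -0.134]
wrist_force: [0.7, 4.4, 1.1]
width: 0.0218
grip_force: 58.6
5 [1.3 9.4] [-107.   19.]
10 [2.1 9.2] [-105.   29.]
15 [2.9 9. ] [-102.   38.]
20 [3.7 8.7] [-98.  46.]
25 [4.4 8.4] [-94.  55.]
30 [5.1 8. ] [-89.  63.]
35 [5.8 7.5] [-83.  70.]
40 [6.4 6.9] [-76.  77.]
45 [7.  6.4] [-69.  83.]
50 [7.5 5.7] [-62.  89.]
55 [8. 5.] [-54.  94.]
60 [8.4 4.3] [-45.  99.]
65 [8.8 3.6] [-37. 102.]
70 [9.  2.8] [-28. 105.]
75 [9.2 2. ] [-18. 107.]
80 [9.4 1.2] [ -9. 108.]
85 [9.5 0.4] [  1. 108.]
90 [ 9.5 -0.5] [ 10. 108.]
95 [ 9.4 -1.3] [ 19. 107.]
100 [ 9.2 -2.1] [ 29. 105.]
105 [ 9.  -2.9] [ 38. 102.]
110 [ 8.7 -3.7] [46. 98.]
115 [ 8.4 -4.4] [55. 94.]
120 [ 8.  -5.1] [63. 89.]
```

```bash
python3 -m creep '[[1.3,0,-9.4,0,0,0],[2.1,0,-9.2,0,0,0],[2.9,0,-9,0,0,0],[3.7,0,-8.7,0,0,0],[4.4,0,-8.4,0,0,0],[5.1,0,-8,0,0,0]]'
```

```text
t: 3.92
eef_pos: [0.4369, -0.1754, 0.3064]
tool_rot: [-3.139, -0.001, -0.134]
wrist_force: [7.0, 0.0, -10.9]
width: 0.0213
grip_force: 59.2
```

```bash
python3 -m creep '[[5.8,0,-7.5,0,0,0],[6.4,0,-6.9,0,0,0],[7,0,-6.4,0,0,0],[7.5,0,-5.7,0,0,0],[8,0,-5,0,0,0],[8.4,0,-4.3,0,0,0],[8.8,0,-3.6,0,0,0]]'; python3 -m creep '[[9,0,-2.8,0,0,0],[9.2,0,-2,0,0,0],[9.4,0,-1.2,0,0,0],[9.5,0,-0.4,0,0,0],[9.5,0,0.5,0,0,0],[9.4,0,1.3,0,0,0],[0,0,0,0,0,0]]'
```

```text
t: 4.8
eef_pos: [0.4884, -0.1827, 0.3459]
tool_rot: [-3.14, 0.002, -0.134]
wrist_force: [3.0, 3.7, -16.3]
width: 0.021
grip_force: 59.3
t: 5.68
eef_pos: [0.5447, -0.1906, 0.3532]
tool_rot: [-3.141, -0.001, -0.135]
wrist_force: [0.4, 5.1, -7.3]
width: 0.0196
grip_force: 59.0
```

```bash
python3 -m creep '[[9.2,0,2.1,0,0,0],[9,0,2.9,0,0,0],[8.7,0,3.7,0,0,0],[8,0,4.2,0,0,0],[0,0,0,0,0,0],[0,0,0,0,0,0]]'; python3 - <<'E'
from h import *
c,T=cam('wrist');save(c,'pics/w2.png')
E
```

```text
t: 6.42
eef_pos: [0.5796, -0.1953, 0.342]
tool_rot: [3.141, -0.004, -0.133]
wrist_force: [-0.5, 5.8, -4.0]
width: 0.0183
grip_force: 58.6
```

View pics/w2.png

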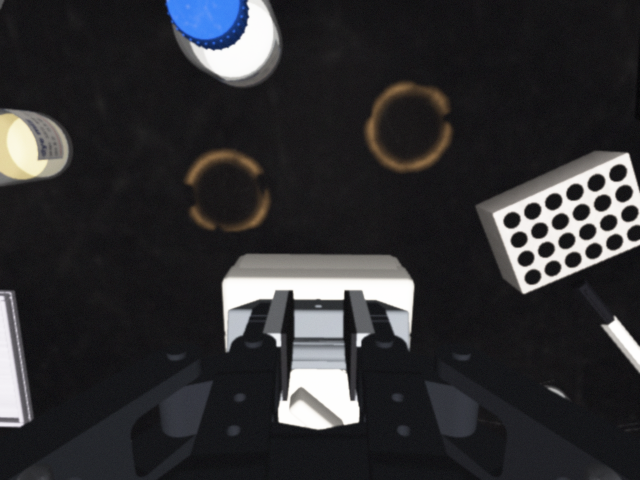

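The hood stands open at about 2.0 rad, pinched by the lip, and the white wing shows at (315,408). Next I release, rise and move over the neck.

```bash
python3 -m creep '[[0,0,0,0,0,0],[0,0,0,0,0,0],[0,0,-10,0,0,0],[0,0,-30,0,0,0],[-35,0,0,0,0,0],[-35,0,0,0,0,0],[-36,0,0,0,0,0],[0,0,0,0,0,0],[0,0,0,0,0,0]]' 60; python3 - <<'E'
from h import *
c,T=cam('wrist');save(c,'pics/w3.png')
u=np.array([.9909,-.1348]);h=np.array([.5244,-.1880])
print(w2pix(c,T,[*(h-.05*u),.077]),w2pix(c,T,[*(h-.05*u),.097]))
print(T[:3,3])
E
```

```text
t: 7.6
eef_pos: [0.4737, -0.1814, 0.3799]
tool_rot: [3.14, -0.002, -0.135]
wrist_force: [-0.8, 0.1, -0.2]
width: 0.0599
grip_force: 0.0
[[315.28394311 231.34013884]] [[315.12769084 238.68349736]]
[ 0.53863222 -0.19131478  0.34868203]
```

View pics/w3.png

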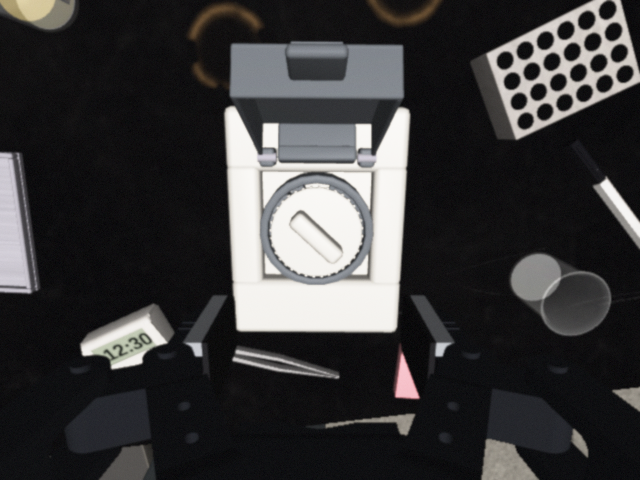

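The ring's centre is at (317,229), and the wing runs from (297,217) to (336,256) with its middle at (316.5,237). That agrees with the prediction to about 1 mm.

```bash
python3 - <<'E'
from h import *
c,T=cam('wrist');s=status.observe();Rt=rot(s['tool_rot'])
a,b,m=[Rt.T@(pix2w(c,T,*p,.096)-s['eef_pos'])*1000 for p in[(297,217),(336,256),(316.5,236.5)]]
print(a,b,m,np.degrees(np.arctan2(b[1]-a[1],b[0]-a[0])),s['joint_positions'])
E
```

```text
[ 14.29378701 -11.74871778 283.31715401] [-11.0693804   12.8458729  283.29908432] [  1.773077     0.3925788  283.30823378] 135.88139921553164 [-5.12164063e-01 -2.17119714e-01  1.90953118e+00 -5.42659208e-05
  1.44781514e+00  1.19287060e+00]
```

```bash
python3 -m creep '[[1.6,0.4,0,0,0,0],[0,0,15,0,0,-8.8],[0,0,15,0,0,-8.8],[0,0,15,0,0,-8.8],[0,0,15,0,0,-8.8],[0,0,15,0,0,-8.8],[0,0,10,0,0,0],[0,0,0,0,0,0]]' 36; python3 - <<'E'
from h import *
c,T=cam('wrist');save(c,'pics/w4.png')
E
```

```text
t: 8.7
eef_pos: [0.4747, -0.1816, 0.2925]
tool_rot: [-3.14, 0.001, 0.632]
wrist_force: [-0.1, 0.2, 0.4]
width: 0.0363
grip_force: 0.0
```

View pics/w4.png

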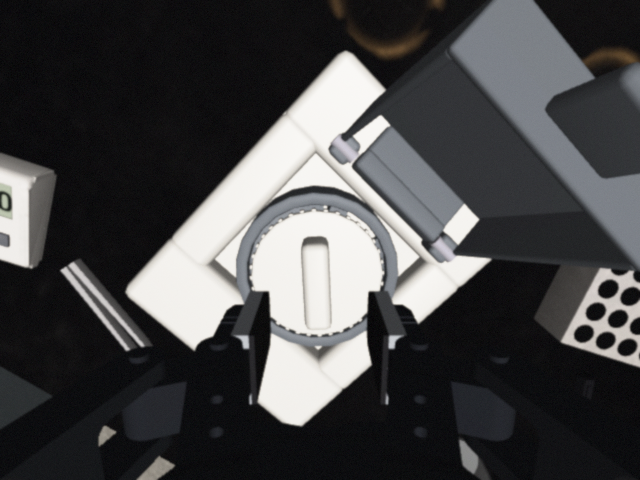

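The wing stands vertical at u≈316, v 237–328, midway between the pads (mid ≈319). I'll descend and close.

```bash
python3 -m creep '[[0,-0.5,12,0,0,0],[0,0,12,0,0,0],[0,0,8,0,0,0],[0,0,4.5,0,0,0],[0,0,0,0,0,0]]' && python3 -m creep '[[0,0,0,0,0,0],[0,0,0,0,0,0],[0,0,0,0,0,0],[0,0,0,0,0,0]]' 6; python3 - <<'E'
from h import *
s=status.observe();print(s['moment'],s['wrist_force'])
E
```

```text
t: 9.38
eef_pos: [0.4743, -0.1812, 0.2565]
tool_rot: [-3.141, 0.0, 0.634]
wrist_force: [0.8, 0.5, 0.6]
width: 0.0359
grip_force: 0.0
t: 9.88
eef_pos: [0.4746, -0.1813, 0.2575]
tool_rot: [3.141, -0.0, 0.634]
wrist_force: [-2.1, 2.3, 4.1]
width: 0.0103
grip_force: 62.0
[0.28951727 0.34121413 0.00392441] [-2.13231239  2.32307036  4.13518092]
```

```bash
python3 -m creep '[[0,0,-0.5,0,0,-4],[0,0,-0.5,0,0,-4],[0,0,-0.5,0,0,-4],[0,0,-0.5,0,0,-4],[0,0,0,0,0,0]]'; python3 - <<'E'
from h import *
s=status.observe();print(s['moment'],s['wrist_force'])
E
python3 -m creep '[[0,0,-0.5,0,0,0],[0,0,-0.5,0,0,0],[0,0,0,0,0,0]]'
```

```text
t: 10.5
eef_pos: [0.4743, -0.1814, 0.2584]
tool_rot: [3.141, 0.001, 0.912]
wrist_force: [0.7, -1.9, -4.0]
width: 0.0103
grip_force: 61.0
[-0.18700254 -0.00159691  0.0162281 ] [ 0.68603689 -1.8639652  -4.02252133]
t: 10.88
eef_pos: [0.4741, -0.1814, 0.2585]
tool_rot: [3.141, 0.001, 0.912]
wrist_force: [3.8, -4.5, -11.7]
width: 0.0103
grip_force: 59.9
```

```bash
python3 -m creep '[[0,0,0,0,0,-3.5],[0,0,0,0,0,-3.5],[0,0,0,0,0,0]]'; python3 -m creep '[[0,0,0,0,0,-2.5],[0,0,0,0,0,-2.5],[0,0,0,0,0,0]]'; python3 - <<'E'
from h import *
s=status.observe();print(s['moment'])
E
```

```text
t: 11.25
eef_pos: [0.474, -0.1811, 0.2588]
tool_rot: [-3.14, 0.0, 1.034]
wrist_force: [1.3, -2.3, -9.6]
width: 0.0103
grip_force: 60.2
t: 11.62
eef_pos: [0.474, -0.1809, 0.259]
tool_rot: [-3.139, -0.001, 1.121]
wrist_force: [1.1, -0.0, -8.3]
width: 0.0101
grip_force: 60.3
[-0.08598628 -0.2124002   0.05971379]
```

```bash
for i in 1 ; do python3 -m creep '[[0,0,-0.3,0,0,-2.5],[0,0,0,0,0,-2.5],[0,0,0,0,0,0]]'; done; python3 -m creep '[[0,0,-0.2,0,0,-2.5],[0,0,0,0,0,-2.5],[0,0,0,0,0,0]]'
```

```text
t: 12.0
eef_pos: [0.474, -0.1808, 0.2593]
tool_rot: [-3.139, -0.001, 1.208]
wrist_force: [0.2, 1.5, -9.9]
width: 0.0101
grip_force: 60.2
t: 12.38
eef_pos: [0.4746, -0.1811, 0.2613]
tool_rot: [-3.141, -0.001, 1.296]
wrist_force: [-1.4, 2.8, -1.7]
width: 0.0102
grip_force: 61.2
```

```bash
python3 -m creep '[[0,0,-0.2,0,0,-2.5],[0,0,0,0,0,-2.5],[0,0,0,0,0,0]]'; python3 - <<'E'
from h import *
s=status.observe();print(s['moment'],s['wrist_force'])
E
```

```text
t: 12.75
eef_pos: [0.4752, -0.1817, 0.2624]
tool_rot: [3.139, 0.001, 1.382]
wrist_force: [-0.4, 0.3, -0.2]
width: 0.0104
grip_force: 61.3
[-0.04833734  0.00612326  0.03642426] [-0.35193306  0.31898751 -0.18607413]
```

The force dropped and the cap popped up about 2 mm, so it is free. I'll lift gently.

```bash
python3 -m creep '[[0,0,-1,0,0,0],[0,0,-1,0,0,0],[0,0,-1,0,0,0],[0,0,0,0,0,0]]'; python3 -m creep '[[0,0,-1.5,0,0,0],[0,0,-1.5,0,0,0],[0,0,-1.5,0,0,0],[0,0,0,0,0,0]]'
```

```text
t: 13.25
eef_pos: [0.4745, -0.1813, 0.2638]
tool_rot: [3.141, 0.0, 1.384]
wrist_force: [0.5, 0.3, -1.1]
width: 0.0103
grip_force: 61.3
t: 13.75
eef_pos: [0.4745, -0.1813, 0.2684]
tool_rot: [3.141, 0.0, 1.384]
wrist_force: [-0.0, 0.9, -1.0]
width: 0.01
grip_force: 61.3
```

```bash
python3 -m creep '[[0,0,-4,0,0,0],[0,0,-8,0,0,0],[0,0,-15,0,0,0],[0,0,-20,0,0,0],[0,0,-15,0,0,0],[0,0,0,0,0,0]]'; python3 -m creep '[[15,-1.2,0,0,0,0],[32,-2.5,0,0,0,0],[36,-2.8,0,0,0,0],[36,-2.8,0,0,0,0],[36,-2.8,0,0,0,0],[36,-2.8,0,0,0,0],[36,-2.8,0,0,0,0],[36,-2.8,0,0,0,0],[30,-2.4,0,0,0,0],[15,-1.3,0,0,0,0],[0,0,0,0,0,0]]'; python3 - <<'E'
from h import *
c,T=cam('wrist');save(c,'pics/w5.png')
print(w2pix(c,T,[[.508,.126,.004]]))
E
```

```text
t: 14.5
eef_pos: [0.475, -0.1815, 0.3325]
tool_rot: [3.138, 0.001, 1.384]
wrist_force: [-0.6, 0.1, -0.7]
width: 0.0101
grip_force: 61.4
t: 15.88
eef_pos: [0.5075, 0.1267, 0.3295]
tool_rot: [-3.14, 0.001, 1.386]
wrist_force: [0.4, -0.3, -1.5]
width: 0.0102
grip_force: 61.3
[[319.81214012 223.40914965]]
```

View pics/w5.png

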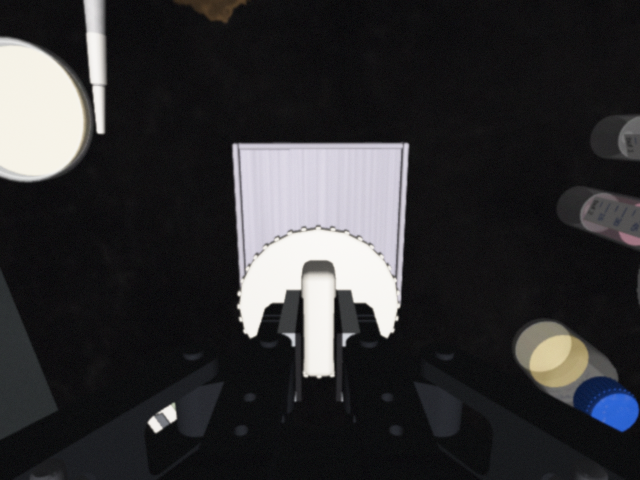

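The cap hangs level in the gripper. The tray spans u 234–408, centred at u≈321, as predicted. I'll lower it.

```bash
python3 -m creep '[[0,0,15,0,0,0],[0,0,25,0,0,0],[0,0,25,0,0,0],[0,0,25,0,0,0],[0,0,15,0,0,0],[0,0,8,0,0,0],[0,0,4,0,0,0],[0,0,2,0,0,0],[0,0,2,0,0,0],[0,0,0,0,0,0]]'; python3 -m creep '[[0,0,1,0,0,0],[0,0,1,0,0,0],[0,0,1,0,0,0],[0,0,0,0,0,0]]'
```

```text
t: 17.18
eef_pos: [0.508, 0.126, 0.2095]
tool_rot: [3.141, -0.0, 1.384]
wrist_force: [-0.3, -0.3, -0.2]
width: 0.0099
grip_force: 61.3
t: 17.68
eef_pos: [0.5078, 0.1259, 0.2061]
tool_rot: [-3.141, 0.0, 1.384]
wrist_force: [-0.1, -0.1, -1.5]
width: 0.01
grip_force: 61.3
```

```bash
for i in 1 2 3 4 5 6 7 8 9; do echo; done >/dev/null; python3 -m creep '[[0,0,1,0,0,0],[0,0,1,0,0,0],[0,0,0,0,0,0]]' | grep -E 'eef|wrist'; python3 -m creep '[[0,0,1,0,0,0],[0,0,0.5,0,0,0],[0,0,0,0,0,0]]'| grep -E 'eef|wrist'; python3 -m creep '[[0,0,1,0,0,0],[0,0,0,0,0,0]]'| grep -E 'eef|wrist'
```

```text
eef_pos: [0.5078, 0.1259, 0.2041]
wrist_force: [-0.3, -0.6, -0.6]
eef_pos: [0.5078, 0.1259, 0.2026]
wrist_force: [-0.2, -0.4, -0.6]
eef_pos: [0.5078, 0.1259, 0.2016]
wrist_force: [0.2, -0.5, -1.1]
```

```bash
python3 -m creep '[[0,0,1,0,0,0],[0,0,0,0,0,0]]'| grep -E 'eef|wrist'; python3 -m creep '[[0,0,0.7,0,0,0],[0,0,0,0,0,0]]'| grep -E 'eef|wrist'
```

```text
eef_pos: [0.5078, 0.1259, 0.2006]
wrist_force: [0.2, 0.9, -2.1]
eef_pos: [0.5078, 0.1259, 0.2]
wrist_force: [-0.4, -0.4, -0.6]
```

```bash
python3 -m creep '[[0,0,0.8,0,0,0],[0,0,0,0,0,0]]'| grep -E 'eef|wrist'; python3 -m creep '[[0,0,0.7,0,0,0],[0,0,0,0,0,0]]'| grep -E 'eef|wrist'
```

```text
eef_pos: [0.5079, 0.1259, 0.1993]
wrist_force: [-0.4, -0.0, 0.2]
eef_pos: [0.508, 0.1259, 0.1993]
wrist_force: [-3.8, -1.2, 4.7]
```

Contact is at TCP z = 0.1993, as expected. I'll release and rise.

```bash
python3 -m creep '[[0,0,-0.3,0,0,0],[0,0,0,0,0,0],[0,0,0,0,0,0],[0,0,0,0,0,0]]' 34; python3 -m creep '[[0,0,-15,0,0,0],[0,0,-35,0,0,0],[0,0,-45,0,0,0],[0,0,-45,0,0,0],[0,0,0,0,0,0],[0,0,0,0,0,0],[0,0,0,0,0,0]]'; python3 - <<'E'
from h import *
c,T=cam('wrist');t,_=cam('top')
im=np.zeros((480,800,3),np.uint8);im[:360,:480]=cv2.resize(c['image'],(480,360));im[:300,480:800]=cv2.resize(t['image'][170:320,170:330],(320,300))
save({'image':im},'pics/w6.png')
E
```

```text
t: 20.18
eef_pos: [0.5078, 0.1259, 0.1987]
tool_rot: [-3.141, 0.0, 1.384]
wrist_force: [0.1, -0.5, 0.3]
width: 0.0342
grip_force: 0.0
t: 21.05
eef_pos: [0.5073, 0.1258, 0.3371]
tool_rot: [-3.139, 0.001, 1.384]
wrist_force: [0.6, 0.8, -0.2]
width: 0.0337
grip_force: 0.0
```

View pics/w6.png

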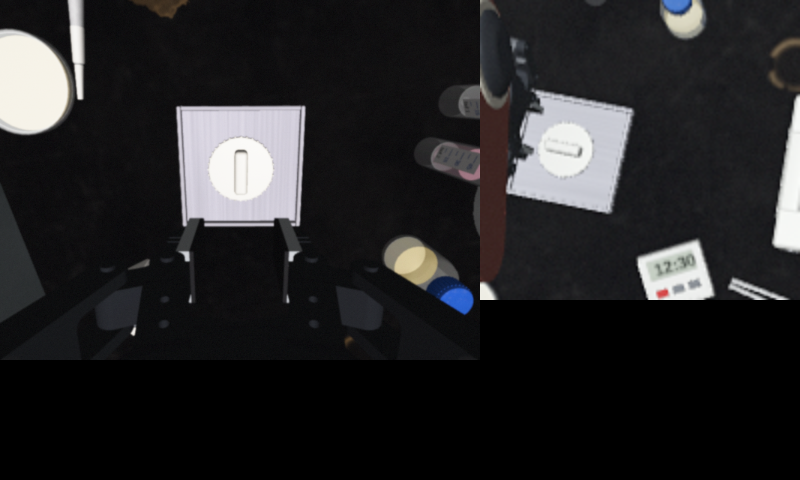

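The cap stands upright in the middle of the tray at (241,169), and the gripper is clear.

```bash
python3 -c "
from workcell import ticket;print(ticket.close_job())"
```

```text
the job is handed in; nothing more can be done
None
```

The job is handed in: the flip-top was left open at about 2.0 rad, and the cap came free after about 0.6 rad of turning, was lifted out and stands upright in the middle of the tray, with nothing else touched as far as the forces and last pictures show.

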